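# Open the sprung lid of the tube warmer

### The job

Open the tube warmer so its sample tubes can be reached: press down the release tab at its front with a fingertip so that the lid springs ajar, then push the lid up and over until it lies fully open against its back stop. Nothing needs picking up; leave the bottle, the tip box and the mouse where they stand.

Things in the scene. Friction and masses are not known exactly. Their poses are not given: they have to be found in the camera images.
- warmer: White plastic tube warmer, fixed to the table, 215 mm deep (its x, from -115 at the front to +100 mm), 150 mm wide (y). Origin: on the table under it, on its middle line; +x points from its front (release tab) to its back (lid hinge), z up. The front deck (x -115 to -55 mm) is 38 mm high; the rim of the tube well behind it is 62 mm high and the lid lies on it. In the well stand 12 capped tubes, tops below the rim.
- tab (a joint): Release tab, a spring rocker, in rad: 0 at rest, 0.3 fully pressed; it springs back when let go. Its axle runs along the warmer's y at x -64, z 50 mm. Pressing its front pad down tilts the hook above the axle away from the lid; the lid is freed at about 0.15 rad (pad centre about 4 mm lower). Pad centre needs about 2 N to start moving and about 6 N at the full 0.3 rad (about 8 mm down).
- tab_pad (a point): Centre of the upper face of the tab's grey pad (42 mm along x, 40 mm wide, 5 mm thick), 58.5 mm above the table at rest; it sits over the front deck, 91 mm in front of the warmer's origin. The hook (22 mm wide, 79 mm above the table at its top) begins 23 mm behind this point, towards the lid.
- lid (a joint): Lid angle in rad: 0 shut and hooked, 1.9 fully open (leaning 19 degrees back past upright, at its stop). Once freed, a spring plunger lifts it to about 0.45 rad and holds it there; above that it is free, with a lightly damped hinge: it falls back onto the plunger if let go before upright, and falls to the stop by itself once well past upright (1.57).
- lid_edge (a point): Middle of the lid's front edge, on its lower (inner) face. The lid is a flat grey plate 130 mm deep from this edge towards the hinge, 124 mm wide, 10 mm thick, 0.12 kg. Shut: 63 mm above the table; ajar: about 120 mm.
- hinge (a point): Middle of the lid's hinge axis (along the warmer's y), fixed on the warmer 78 mm behind its origin, 63 mm above the table; the front edge is 134 mm from it.
- bottle: Loose reagent bottle with a blue cap, 64 mm in diameter, 150 mm tall, 0.35 kg; bystander. Origin: centre of its underside.
- tip_box: Loose white pipette-tip box, 118 x 82 mm (x, y), 65 mm tall, 0.3 kg; bystander. Origin: centre of its underside.
- mouse: Loose computer mouse, 100 x 58 mm (x, y), 30 mm tall, 0.1 kg; bystander. Origin: centre of its underside.

How it is judged:
By the outcome, as a careful person would: the job done as asked, in the order asked, and still so for the second after the job is handed in, with the robot touching nothing.
It also fails if it takes over 40 s, if anything falls off the work surface, if the arm or the gripper's body presses on something with over 40 N, if the wrist force passes 120 N, or if a joint passes its speed limit or range.

### The arm

A 7-joint arm with a two-finger parallel gripper is mounted at the origin on the work surface. World frame = base frame: x ahead of the robot, y to its left, z up, the work surface at z = 0. Lengths are in m, angles in rad, forces in N, time in s.
With the tool pointing down it reaches from about 0.4 to 0.85 m from the base axis. Payload 4.5 kg.
Tool frame: the origin (TCP) lies midway between the tips of the shut fingers; the grasp point (between the pads) lies 19 mm behind it; z points along the fingers, y is the line along which they close (so a half turn about z gives the same grasp; the last joint's range is limited). The gripper opens to 88 mm and grips with 3 to 60 N. Pads are 18 mm wide; open, the fingers measure 123 mm over their backs; the gripper's body (75 mm by 187 mm) begins 45 mm behind the grasp point.
Start: joints at [-1.085, 0.689, -0.195, 1.565, 0.157, 0.902, -0.215], TCP at [0.273, 0.562, 0.203] pointing down, gripper open.
Joint ranges: [-3.01, 3.01], [-0.46, 2.08], [-1.47, 1.51], [0.13, 2.56], [-1, 4.14], [0.04, 2.09], [-2.66, 2.66]. Speed limits (rad/s): [2.57, 2.57, 3.14, 3.14, 3.14, 3.14, 3.14].

### API

Orientations are given as a unit quaternion [x, y, z, w].
In Python, from plant import r, eyes, finish_job gives the robot as it stands. The module is installed in compiled form; this text tells all that it offers.
- The arm moves only by the tool move_arm, never from a script. Its argument "motion" is a list of rows, each a list of 7 numbers: the shift along the tool's x, y, z in mm, then the turn, a rotation vector about the tool's x, y, z in degrees, then the closure, from 0 (fully open) to 1 (shut). A call has 1 to 5 rows; each row is the pose to reach, as a shift and turn from the pose commanded when the call began, along the tool's axes at that moment; what a row does not reach only later rows make up. A row lasts 1/8 s, in which the tool goes at most 62.5 mm and 10.7 degrees, less where a joint would pass 70% of its speed; a pose out of reach is approached as far as the arm can. A call with a gripper value outside its range is refused whole. The fingers move at their own pace and stop on an object; "newtons" is the grip in N (left out, the last holds). Time passes only in rows, so rows that repeat a pose let the fingers close. It gives the time, the measured TCP pose, the force, the opening and the grip force at its end, in the units of the state.
- r.get_state(): the state, without advancing time (a new reading comes with each control period).
- eyes.snapshot(name): name is "scene" or "top" or "wrist"; returns a dict with "frame" (400x640x3 uint8, red, green, blue), "z_map" (400x640 float32, m along the optical axis (not along the pixel's ray), 0 where there is no reading), "intrinsics" (3x3 intrinsics, pixels), "world_to_cam" (4x4, takes a point from world to camera coordinates). Camera axes: x right, y down, z forward; pixel columns grow to the right and rows downward; lengths in m; the calibration is good to about 2 mm. A picture is of the moment at which its call begins.
- finish_job(): hands the job in; it is judged then, once.
The state is a dict: "clock": time; "q": joint angles; "qd": joint speeds; "joint_torque": joint torques, N m; "tool_pos": TCP position; "eef_rot": TCP orientation; "contact_force": force on the tool from outside, world axes, zero at the start; "moment": the same for the moment, N m; "opening": opening from 0.0 (shut) to 1.0 (fully open); "finger_force": force on a finger pad.
Only numpy, scipy, OpenCV 4.12 (cv2) and the standard library are available. Lean on these libraries where they do the work, as an engineer would, in place of code of your own. Each camera call takes 0.05 s, during which the arm holds its last target. There are 200 camera calls.

## Working session

There is one attempt and no reset: what is moved stays moved. The work goes in short steps, Python scripts to look and compute and a tool call to move; the robot and the scene stay as the last step left them, time stands still between calls to the robot, and variables do not carry over. Pictures are saved under pics/ and viewed, at most 10 in all, crops included, and the job is handed in when it is done.

Besides the shell and the picture viewer there is one more tool, called after "Call:" in YAML: its name, and indented under it one key for each argument. move_arm: Moves the arm, as the interface text tells. Its arguments: {"type":"object","properties":{"motion":{"type":"array","items":{"type":"array","items":{"type":"number"}}},"newtons":{"type":"number"}},"required":["motion"]}

```bash
mkdir -p pics; cat > h.py <<'E'
import numpy as np,cv2
from plant import r,eyes,finish_job
from scipy.spatial.transform import Rotation as R
def snap(n,f=None):
    s=eyes.snapshot(n)
    if f: cv2.imwrite('pics/'+f,cv2.cvtColor(s['frame'],cv2.COLOR_RGB2BGR))
    return s
def cloud(s):
    K=s['intrinsics'];z=s['z_map'];v,u=np.indices(z.shape)
    p=np.stack([(u-K[0,2])/K[0,0]*z,(v-K[1,2])/K[1,1]*z,z,np.ones_like(z)],-1)
    P=(p@np.linalg.inv(s['world_to_cam']).T)[...,:3]; P[z==0]=np.nan
    return P
E
python3 - <<'E'
from h import *
a=snap('scene','s1.png');b=snap('top','t1.png')
np.savez('t1',P=cloud(b),f=b['frame']);np.savez('s1',P=cloud(a),f=a['frame'])
print(r.get_state()['tool_pos'],R.from_quat(r.get_state()['eef_rot']).as_matrix().round(2))
E
```

```text
[0.27263377 0.56170687 0.20181406] [[-0.9   0.44 -0.  ]
 [ 0.44  0.9  -0.  ]
 [-0.   -0.   -1.  ]]
```

View pics/t1.png

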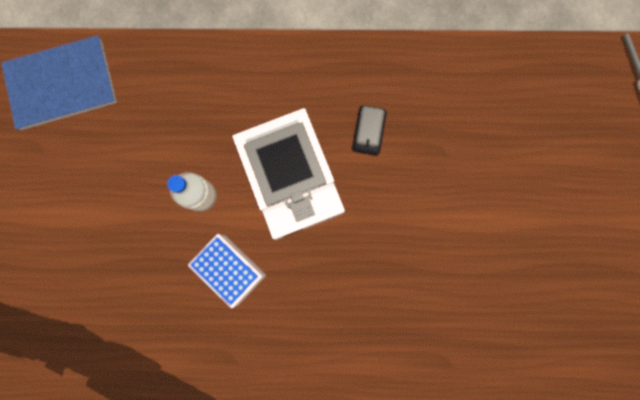

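View pics/s1.png

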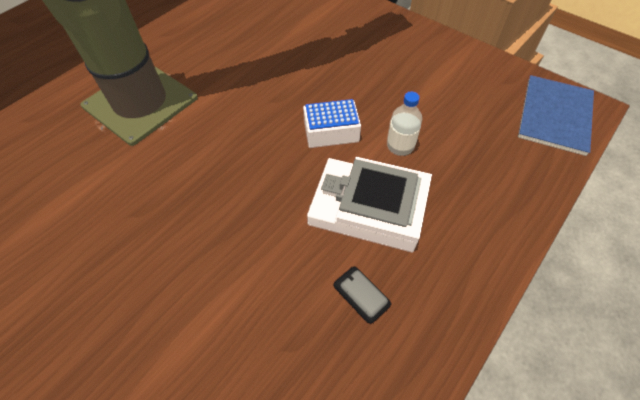

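The top view shows the warmer at about (288,173) with its tab at (301,206) and hinge side up. The bottle is at (195,190), the tip box at (226,270) and the mouse at (370,130). The scene view agrees, with the tab at (335,185).

```bash
python3 - <<'E'
from h import *
d=np.load('t1.npz');P=d['P'];f=d['f'].astype(int)
for n,(u,v) in dict(body=(288,173),tab=(301,206),bottle=(178,184),box=(226,270),mouse=(370,130)).items(): print(n,P[v,u].round(3))
sub=np.zeros(P.shape[:2],bool);sub[95:250,222:350]=1
m=sub&(P[...,2]>0.025)&(P[...,2]<0.1)
q=P[m];(c,s,a)=cv2.minAreaRect(q[:,:2].astype(np.float32));print('rect',c,s,a)
# orientation: axis via long side, pointing from tab to body
box=cv2.boxPoints((c,s,a));e=[box[1]-box[0],box[2]-box[1]];L=max(e,key=np.linalg.norm);x=L/np.linalg.norm(L)
if x@(P[150,280,:2]-P[206,301,:2])<0:x=-x
y=np.array([-x[1],x[0]])
o=np.array(c)+x*0.0075
print('yaw',np.arctan2(x[1],x[0]),'o',o,'tab',o-0.091*x,'edge',o-.056*x,'hinge',o+.078*x)
loc=np.stack([(q[:,:2]-o)@x,(q[:,:2]-o)@y,q[:,2]],1)
for t in np.arange(-.12,.11,.01):
  k=(abs(loc[:,0]-t)<.005)&(abs(loc[:,1])<.01)
  if k.any():print(round(t,3),np.median(loc[k,2]).round(3),end='; ')
# grey tab mask
g=(np.ptp(f,axis=2)<25)&(f.mean(2)<190)&m
l2=np.stack([(P[g][:,:2]-o)@x,(P[g][:,:2]-o)@y,P[g][:,2]],1);k=l2[:,0]<-.075
print('\ngrey tab y',l2[k,1].min(),l2[k,1].max(),'x',l2[k,0].min());k=l2[:,0]>-.05
print('lid',l2[k].min(0),l2[k].max(0))
E
```

```text
body [0.615 0.102 0.076]
tab [0.555 0.078 0.059]
bottle [0.58  0.283 0.148]
box [0.432 0.215 0.063]
mouse [ 0.714 -0.057  0.03 ]
rect (0.6024872660636902, 0.1458715796470642) (0.21861210465431213, 0.24089865386486053) 21.614717483520508
yaw -1.1935484 o [0.60524999 0.13889896] tab [0.57172894 0.22350002] edge [0.58462165 0.19096116] hinge [0.63398232 0.06638377]
-0.04 0.062; -0.03 0.061; -0.02 0.073; -0.01 0.073; -0.0 0.074; 0.01 0.074; 0.02 0.074; 0.03 0.074; 0.04 0.074; 0.05 0.074; 0.06 0.074; 0.07 0.074; 0.08 0.074; 0.09 0.073; 0.1 0.063; Traceback (most recent call last):
  File "<stdin>", line 20, in <module>
    return umr_minimum(a, axis, None, out, keepdims, initial, where)
ValueError: zero-size array to reduction operation minimum which has no identity
```

```bash
cat > w.py <<'E'
from h import *
d=np.load('t1.npz');P=d['P'];f=d['f'].astype(int)
m=((P[...,2]>0.025)&(P[...,2]<0.1)).astype(np.uint8)
n,lab=cv2.connectedComponents(m);m=lab==lab[173,288]
q=P[m];(c,s,a)=cv2.minAreaRect(q[:,:2].astype(np.float32))
box=cv2.boxPoints((c,s,a));L=max([box[1]-box[0],box[2]-box[1]],key=np.linalg.norm);x=L/np.linalg.norm(L)
if x@(P[150,280,:2]-P[206,301,:2])<0:x=-x
y=np.array([-x[1],x[0]]);o=np.array(c)+x*0.0075
E
python3 - <<'E'
from w import *
print(s,'yaw',np.arctan2(x[1],x[0]),'o',o,'tab',o-0.091*x,'edge',o-.056*x,'hinge',o+.078*x)
g=(np.ptp(f,axis=2)<25)&(f.mean(2)<190)&m
l2=np.stack([(P[g][:,:2]-o)@x,(P[g][:,:2]-o)@y,P[g][:,2]],1);k=l2[:,0]<-.075
print('grey tab',l2[k].min(0),l2[k].max(0));k=(l2[:,0]>-.05)&(l2[:,2]>.068)
print('lid',l2[k].min(0),l2[k].max(0))
st=r.get_state();M=R.from_quat(st['eef_rot']).as_matrix()
X3=np.r_[x,0];Y3=np.r_[y,0];print('warmer x,y in tool',X3@M,Y3@M)
t=np.r_[o-.095*x,.11]-st['tool_pos'];print('to above tab, tool mm',(t@M*1000).round(), st['clock'])
E
```

```text
(0.21860341727733612, 0.15020646154880524) yaw 0.38782683 o [0.62551684 0.1066926 ] tab [0.54127513 0.07227844] edge [0.57367579 0.08551465] hinge [0.69772403 0.13619044]
grey tab [-0.10027085 -0.01813266  0.05402758] [-0.07515632  0.01849865  0.06274074]
lid [-0.04994396 -0.06032217  0.06800822] [0.07791499 0.05911225 0.07830621]
warmer x,y in tool [-0.66778759  0.74435103 -0.00112808] [ 0.74435187  0.66778659 -0.00116531]
to above tab, tool mm [-453. -326.   92.] 0.1
```

```bash
cat > tgt.py <<'E'
from h import *
yaw=0.3878; X=np.array([np.cos(yaw),np.sin(yaw),0]);Y=np.array([-X[1],X[0],0]);Z=np.array([0,0,1.])
O=np.array([.6255,.1067,0])+.004*X
W=np.c_[X,Y,Z]
def state():
    st=r.get_state();return st,np.array(st['tool_pos']),R.from_quat(st['eef_rot'])
def show():
    st,p,q=state();l=(p-O)@W*1000;z=q.as_matrix()[:,2]@W
    print('t',round(st['clock'],2),'warmer mm',l.round(1),'toolz',z.round(2),'F',np.round(np.array(st['contact_force'])@W,1),'open',st['opening'])
def to(x,y,z,tilt):
    st,p,q=state()
    zt=np.sin(np.radians(tilt))*X-np.cos(np.radians(tilt))*Z
    D=R.from_matrix(np.c_[np.cross(Y,zt),Y,zt])
    t=O+W@(np.array([x,y,z])/1000)
    print('->',(x,y,z,tilt),'shift',((t-p)@q.as_matrix()*1000).round(1),'turn',np.degrees((q.inv()*D).as_rotvec()).round(1))
E
python3 -c "
from tgt import *
show();to(-100,0,150,0);to(-88,0,110,30)"
```

```text
t 0.1 warmer mm [-158.6  554.7  201.8] toolz [-0. -0. -1.] F [-0.5 -0.4  0.6] open 1.000656491512949
-> (-100, 0, 150, 0) shift [-452.  -326.7   52.4] turn [ -0.1  -0.  -48.1]
-> (-88, 0, 110, 30) shift [-460.  -317.7   92.4] turn [-12.7 -28.2 -46.9]
```

Call:
move_arm:
  motion:
    - [-45, -32, 0, 0, 0, -10, 1]
    - [-90, -65, 0, 0, 0, -20, 1]
    - [-135, -97, 0, 0, 0, -30, 1]
    - [-180, -130, 0, 0, 0, -40, 1]
    - [-225, -163, 0, 0, 0, -48, 1]
  newtons: 30

```text
clock: 0.72
tool_pos: [0.4048, 0.3156, 0.2023]
eef_rot: [-0.194, 0.981, -0.0, -0.0]
contact_force: [1.7, 0.4, 0.2]
opening: 0.454
finger_force: 0.0
```

```bash
python3 -c "
from tgt import *
show();to(-100,0,150,0);to(-88,0,110,30)"
```

```text
t 0.72 warmer mm [-129.4  276.8  202.3] toolz [-0. -0. -1.] F [ 1.7 -0.3  0.2] open 0.45374330459145046
-> (-100, 0, 150, 0) shift [ -28.5 -276.9   52.3] turn [-0.  -0.   0.2]
-> (-88, 0, 110, 30) shift [ -40.5 -276.9   92.3] turn [  0.  -30.    0.2]
```

Call:
move_arm:
  motion:
    - [-5, -55, 0, 0, -6, 0, 1]
    - [-10, -110, 0, 0, -12, 0, 1]
    - [-20, -165, 10, 0, -18, 0, 1]
    - [-30, -220, 40, 0, -24, 0, 1]
    - [-40, -277, 70, 0, -30, 0, 1]

```text
clock: 1.35
tool_pos: [0.4803, 0.1207, 0.1631]
eef_rot: [-0.192, 0.971, -0.002, 0.142]
contact_force: [-0.1, -0.4, -0.0]
opening: 0.013
finger_force: 0.0
```

Call:
move_arm:
  motion:
    - [0, 0, 0, 0, 0, 0, 1]
    - [0, 0, 0, 0, 0, 0, 1]

```text
clock: 1.6
tool_pos: [0.4802, 0.1235, 0.1637]
eef_rot: [-0.193, 0.971, -0.0, 0.142]
contact_force: [0.9, 0.6, 0.4]
opening: 0.001
finger_force: 0.0
```

```bash
python3 -c "
from tgt import *
show();to(-88,0,75,30);to(-88,0,50,30)
a=snap('scene');b=snap('wrist')
im=np.hstack([cv2.resize(a['frame'][130:260,260:460],(400,260)),cv2.resize(b['frame'],(400,260))])
cv2.imwrite('pics/c1.png',im[...,::-1])"
```

```text
t 1.6 warmer mm [-132.2   70.5  163.7] toolz [ 0.28 -0.05 -0.96] F [1.  0.2 0.4] open 0.0014884767410015339
-> (-88, 0, 75, 30) shift [-17.2 -65.4 101.1] turn [ -3. -14.   1.]
-> (-88, 0, 50, 30) shift [-10.4 -64.  125.1] turn [ -3. -14.   1.]
```

View pics/c1.png

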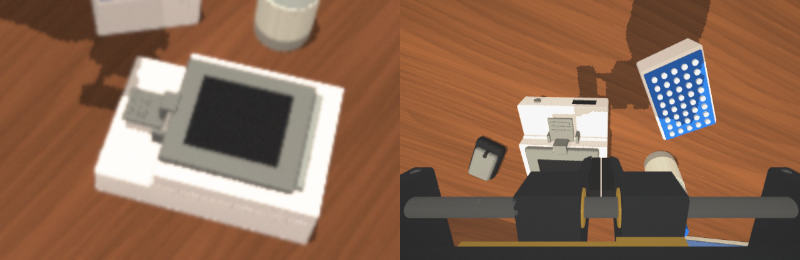

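The left half shows the tab pad at (148,105), undisturbed. In the right half (wrist view) the tab at (560,130) lies ahead of the shut fingers. The last move stopped short, so I'll continue.

Call:
move_arm:
  motion:
    - [-3, -15, 15, -1, -3, 0, 1]
    - [-6, -30, 30, -1, -6, 0, 1]
    - [-10, -45, 45, -2, -9, 0, 1]
    - [-14, -60, 60, -3, -12, 1, 1]
    - [-20, -65, 80, -3, -14, 1, 1]

```text
clock: 2.33
tool_pos: [0.5447, 0.07, 0.0948]
eef_rot: [-0.183, 0.948, 0.048, 0.254]
contact_force: [-0.5, 0.5, 0.0]
opening: 0.007
finger_force: 0.0
```

```bash
python3 -c "
from tgt import *
show();to(-88,0,75,30);to(-88,0,50,30)"
```

```text
t 2.33 warmer mm [-92.7  -3.4  94.8] toolz [ 0.5  -0.   -0.87] F [-0.3  0.7  0. ] open 0.006682093238368172
-> (-88, 0, 75, 30) shift [ 5.9  3.5 19.5] turn [-0.3 -0.  -0.3]
-> (-88, 0, 50, 30) shift [18.4  3.5 41.1] turn [-0.3 -0.  -0.3]
```

Call:
move_arm:
  motion:
    - [3, 3, 10, 0, 0, 0, 1]
    - [6, 4, 20, 0, 0, 0, 1]
    - [9, 4, 25, 0, 0, 0, 1]
    - [11, 4, 29, 0, 0, 0, 1]
    - [11, 4, 29, 0, 0, 0, 1]

```text
clock: 2.95
tool_pos: [0.5471, 0.0797, 0.0652]
eef_rot: [-0.187, 0.948, 0.049, 0.254]
contact_force: [0.2, -0.5, 0.2]
opening: 0.005
finger_force: 0.0
```

```bash
python3 -c "
from tgt import *
show();to(-88,0,58,30);to(-88,0,54,30)"
```

```text
t 2.95 warmer mm [-86.8   4.6  65.2] toolz [ 0.5  -0.   -0.87] F [-0.  -0.6  0.2] open 0.004639117365905016
-> (-88, 0, 58, 30) shift [ 4.6 -4.6  5.6] turn [-0.1 -0.   0.1]
-> (-88, 0, 54, 30) shift [ 6.6 -4.6  9.1] turn [-0.1 -0.   0.1]
```

Call:
move_arm:
  motion:
    - [3, -4, 3, 0, 0, 0, 1]
    - [5, -4, 6, 0, 0, 0, 1]
    - [6, -4, 8, 0, 0, 0, 1]
    - [7, -4, 10, 0, 0, 0, 1]
    - [7, -4, 10, 0, 0, 0, 1]

```text
clock: 3.58
tool_pos: [0.5477, 0.0753, 0.0528]
eef_rot: [-0.187, 0.948, 0.049, 0.254]
contact_force: [0.5, -0.5, 0.0]
opening: 0.005
finger_force: 0.0
```

```bash
python3 -c "
from tgt import *
show()
a=snap('scene');b=snap('wrist')
im=np.hstack([cv2.resize(a['frame'][130:260,260:460],(400,260)),cv2.resize(b['frame'],(400,260))])
cv2.imwrite('pics/c2.png',im[...,::-1])"
```

```text
t 3.58 warmer mm [-87.9   0.4  52.8] toolz [ 0.5  -0.   -0.87] F [ 0.2 -0.7  0. ] open 0.004710457962682918
```

View pics/c2.png

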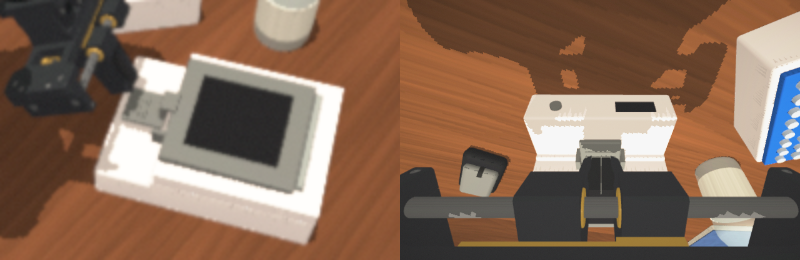

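The finger tip shows at (130,88) in the left crop, just ahead of the pad corner, and there's no contact yet. I'll check the pad position against the projected TCP.

```bash
python3 - <<'E'
from tgt import *
a=snap('scene');b=snap('top');st,p,q=state()
def proj(s,w):
    c=s['world_to_cam']@np.r_[w,1];return (s['intrinsics']@c[:3]/c[2])[:2].round(1)
pad=O-.091*X+.0585*Z
for n,s in(('scene',a),('top',b)):print(n,'tcp',proj(s,p),'pad',proj(s,pad),'lidedge',proj(s,O-.056*X+.073*Z),'deckfront corners',proj(s,O-.115*X+.075*Y+.038*Z),proj(s,O-.115*X-.075*Y+.038*Z),'tipcorner',proj(s,p+q.apply([.009,0,0])))
s1=np.load('s1.npz');L=(s1['P']-O)@W*1000;f=s1['f'].astype(int)
g=(np.ptp(f,axis=2)<25)&(f.mean(2)<170)&(L[...,0]<-72)&(L[...,0]>-130)&(abs(L[...,1])<40)&(L[...,2]>45)&(L[...,2]<70)
print('pad from scene',np.percentile(L[g],[2,50,98],axis=0).round(1))
l=(abs(L[...,2]-73)<5)&(abs(L[...,1])<80)&(abs(L[...,0])<110);print('lid',np.percentile(L[l],[1,50,99],axis=0).round(1))
im=np.hstack([cv2.resize(a['frame'][160:220,300:380],None,fx=5,fy=5,interpolation=2),cv2.resize(b['frame'][180:240,260:340],None,fx=5,fy=5,interpolation=2)])
cv2.imwrite('pics/c3.png',im[...,::-1])
E
```

```text
scene tcp [331.8 183. ] pad [330.3 181.2] lidedge [347.7 181.1] deckfront corners [329.2 156.5] [307.5 214.7] tipcorner [328.1 183.3]
top tcp [302.3 210.1] pad [302.8 211.2] lidedge [295.7 193.2] deckfront corners [271.9 237.9] [343.7 209.7] tipcorner [303.9 214.1]
pad from scene [[-103.7  -20.9   54.7]
 [ -88.    -4.    57.4]
 [ -72.9   15.1   60.1]]
lid [[-60.9 -62.3  68.5]
 [ 10.   -6.4  72.7]
 [ 77.4  58.6  76.7]]
```

View pics/c3.png

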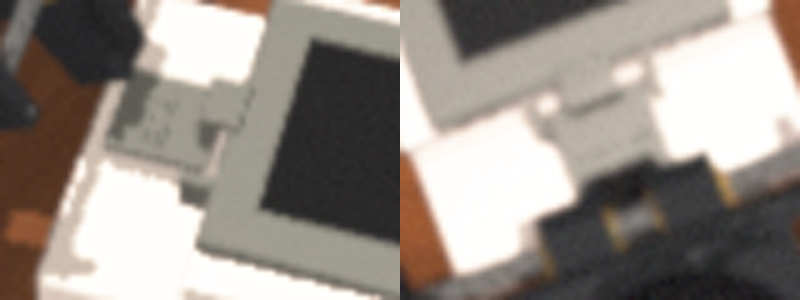

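The pad is centred near scene pixel (332,184), but the visible finger tip is at about (327,174) in the scene and (308,213) in the top view. That puts it short of the reported TCP, so I'll measure the tip by depth.

```bash
python3 - <<'E'
from tgt import *
for n in('scene','top'):
    a=snap(n);st,p,q=state();Pc=cloud(a);T=q.inv().apply((Pc-p).reshape(-1,3)).reshape(Pc.shape)*1000
    L=(Pc-O)@W*1000
    f=a['frame'].astype(int);k=(f.max(2)<75)&(abs(T[...,0])<60)&(abs(T[...,1])<100)&(T[...,2]>-150)&(T[...,2]<30)&(L[...,2]>64)
    t=T[k];i=np.argsort(-t[:,2])[:12];print(n,k.sum(),'most forward (tool)\n',t[i].round(),'\nwarmer\n',L[k][i].round())
    for lo in range(-110,20,10):
        s=t[(t[:,2]>=lo)&(t[:,2]<lo+10)]
        if len(s):print(lo,len(s),s[:,0].min().round(),s[:,0].max().round(),s[:,1].min().round(),s[:,1].max().round())
E
```

```text
scene 2776 most forward (tool)
 [[-60.   9.  13.]
 [-60.   1.  13.]
 [-59. -37.  13.]
 [-58. -16.  13.]
 [-59.  31.  12.]
 [-60.  11.  12.]
 [-59.  -4.  12.]
 [-60.  36.  12.]
 [-59. -19.  12.]
 [-60. -21.  12.]
 [-59.  20.  12.]
 [-58.  10.  12.]] 
warmer
 [[-30.   9.  71.]
 [-30.   2.  72.]
 [-30. -37.  72.]
 [-31. -15.  71.]
 [-31.  31.  72.]
 [-30.  11.  72.]
 [-30.  -4.  72.]
 [-30.  36.  72.]
 [-31. -18.  72.]
 [-30. -21.  73.]
 [-31.  21.  72.]
 [-32.  11.  72.]]
-110 246 -35.0 34.0 -87.0 80.0
-100 14 -27.0 18.0 -85.0 -19.0
-90 22 -12.0 4.0 -19.0 -10.0
-80 80 -11.0 11.0 -18.0 16.0
-70 81 -11.0 10.0 -18.0 15.0
-60 77 -12.0 10.0 -17.0 13.0
-50 61 -11.0 10.0 -15.0 9.0
-40 8 -10.0 -8.0 -12.0 8.0
0 86 -60.0 -53.0 -43.0 39.0
10 44 -60.0 -55.0 -43.0 38.0
top 2536 most forward (tool)
 [[-60. -39.  13.]
 [-59. -21.  13.]
 [-59.  26.  12.]
 [-59. -11.  12.]
 [-59.  32.  12.]
 [-60. -29.  12.]
 [-58.  -4.  12.]
 [-58.   8.  12.]
 [-60. -15.  11.]
 [-59.  16.  11.]
 [-59. -37.  11.]
 [-58. -39.  11.]] 
warmer
 [[-30. -39.  72.]
 [-31. -20.  72.]
 [-31.  26.  72.]
 [-31. -10.  72.]
 [-31.  32.  72.]
 [-30. -29.  73.]
 [-32.  -4.  72.]
 [-32.   8.  72.]
 [-31. -15.  73.]
 [-31.  16.  73.]
 [-31. -37.  73.]
 [-32. -38.  73.]]
-110 19 -34.0 -27.0 -83.0 82.0
-90 10 -2.0 3.0 -5.0 6.0
-80 3 1.0 3.0 -4.0 5.0
-70 17 -11.0 -8.0 -5.0 9.0
-60 22 -11.0 -3.0 -6.0 12.0
-50 28 -10.0 1.0 -12.0 13.0
-40 2 -8.0 -7.0 -5.0 -1.0
0 76 -60.0 -55.0 -40.0 37.0
10 29 -60.0 -55.0 -39.0 38.0
```

Both depth views agree: the real finger tip is about 38 mm short of the reported TCP along the tool axis. I'll work with the corrected tip.

```bash
python3 - <<'E'
s=open('tgt.py').read()
s=s.replace("def show","TL=.038\ndef show").replace("l=(p-O)@W*1000;z=q.as_matrix()[:,2]@W","l=(p-TL*q.as_matrix()[:,2]-O)@W*1000;z=q.as_matrix()[:,2]@W")
s=s.replace("/1000)\n    print","/1000)+TL*zt\n    print")
open('tgt.py','w').write(s)
E
python3 -c "
from tgt import *
show();to(-90,0,70,30);to(-90,0,63,30);to(-90,0,58,30)"
```

```text
t 3.88 warmer mm [-106.8    0.3   86. ] toolz [ 0.5  -0.   -0.87] F [ 0.  -0.8 -0.6] open 0.006766878757096569
-> (-90, 0, 70, 30) shift [-6.6 -0.2 22.3] turn [-0.1 -0.   0.1]
-> (-90, 0, 63, 30) shift [-3.1 -0.2 28.3] turn [-0.1 -0.   0.1]
-> (-90, 0, 58, 30) shift [-0.6 -0.2 32.7] turn [-0.1 -0.   0.1]
```

Call:
move_arm:
  motion:
    - [-4, 0, 10, 0, 0, 0, 1]
    - [-7, 0, 20, 0, 0, 0, 1]
    - [-5, 0, 25, 0, 0, 0, 1]
    - [-3, 0, 28, 0, 0, 0, 1]
    - [-3, 0, 28, 0, 0, 0, 1]

```text
clock: 4.5
tool_pos: [0.5632, 0.0816, 0.03]
eef_rot: [-0.187, 0.948, 0.049, 0.254]
contact_force: [0.3, 0.6, 0.8]
opening: 0.005
finger_force: 0.5
```

```bash
python3 -c "
from tgt import *
show();to(-90,0,58,30)"
```

```text
t 4.5 warmer mm [-90.2   0.3  63. ] toolz [ 0.5  -0.   -0.87] F [0.5 0.5 0.8] open 0.00462723331870914
-> (-90, 0, 58, 30) shift [ 2.3 -0.3  4.4] turn [-0.1 -0.   0.1]
```

Near contact. I'll press down in small steps.

Call:
move_arm:
  motion:
    - [1, 0, 2, 0, 0, 0, 1]
    - [2, 0, 4, 0, 0, 0, 1]
    - [3, 0, 6, 0, 0, 0, 1]
    - [3, 0, 6, 0, 0, 0, 1]

```text
clock: 5.0
tool_pos: [0.5628, 0.0814, 0.0232]
eef_rot: [-0.187, 0.948, 0.049, 0.253]
contact_force: [-2.1, -1.7, 5.2]
opening: 0.008
finger_force: 2.5
```

```bash
cat > lid.py <<'E'
from tgt import *
def lid():
    for n in('scene','top'):
        s=snap(n);L=(cloud(s)-O)@W*1000
        k=(abs(L[...,1])<58)&(L[...,0]>-60)&(L[...,0]<140)&(L[...,2]>66)
        f=s['frame'].astype(int);k&=(np.ptp(f,axis=2)<30)
        l=L[k&(L[...,2]<240)]
        for x in range(-60,140,20):
            t=l[abs(l[:,0]-x)<10]
            if len(t)>5:print(n,x,len(t),np.percentile(t[:,2],[5,50,95]).round(),end=' | ')
        print()
E
python3 -c "
from lid import *
show();lid()"
```

```text
t 5.0 warmer mm [-90.6   0.4  56.1] toolz [ 0.5  -0.   -0.87] F [-2.5 -0.8  5.2] open 0.007559718910437186
scene -40 352 [124. 127. 129.] | scene -20 576 [116. 120. 125.] | scene 0 568 [106. 111. 116.] | scene 20 555 [ 96. 101. 106.] | scene 40 548 [87. 91. 96.] | scene 60 534 [76. 81. 87.] | scene 80 289 [67. 72. 76.] | 
top -40 543 [124. 127. 130.] | top -20 640 [116. 121. 125.] | top 0 608 [106. 111. 116.] | top 20 574 [ 96. 102. 106.] | top 40 551 [87. 92. 96.] | top 60 517 [76. 81. 87.] | top 80 217 [67. 72. 77.] |
```

The lid is ajar at about 0.45 rad. Next I retreat and tilt for the lid push.

```bash
python3 -c "
from tgt import *
to(-105,0,90,30);to(-115,0,100,55);to(-30,0,90,55)"
```

```text
-> (-105, 0, 90, 30) shift [ -4.3  -0.4 -36.5] turn [-0.1 -0.1  0.1]
-> (-115, 0, 100, 55) shift [-16.7  -0.4 -53.7] turn [ -0.  -25.1   0.1]
-> (-30, 0, 90, 55) shift [-85.4  -0.4  -2.7] turn [ -0.  -25.1   0.1]
```

Call:
move_arm:
  motion:
    - [-2, 0, -20, 0, 0, 0, 1]
    - [-4, 0, -37, 0, -5, 0, 1]
    - [-8, 0, -45, 0, -12, 0, 1]
    - [-13, 0, -50, 0, -19, 0, 1]
    - [-17, 0, -54, 0, -25, 0, 1]

```text
clock: 5.72
tool_pos: [0.5846, 0.0775, 0.0711]
eef_rot: [-0.18, 0.875, 0.095, 0.44]
contact_force: [0.1, 2.3, -0.7]
opening: 0.006
finger_force: 0.0
```

Call:
move_arm:
  motion:
    - [0, 0, 0, 0, 0, 0, 1]

```text
clock: 5.85
tool_pos: [0.5778, 0.0786, 0.06]
eef_rot: [-0.174, 0.88, 0.102, 0.431]
contact_force: [-0.6, -0.2, 0.1]
opening: 0.003
finger_force: 0.0
```

```bash
python3 -c "
from tgt import *
show();to(-115,0,100,55);to(-70,0,95,55);to(-30,0,90,55)"
```

```text
t 5.85 warmer mm [-88.9  -9.1  83.1] toolz [ 0.79  0.03 -0.61] F [-0.6  0.   0.1] open 0.003408618835765792
-> (-115, 0, 100, 55) shift [  1.    8.9 -30.7] turn [ 1.8 -2.5 -0.8]
-> (-70, 0, 95, 55) shift [-22.5   8.    8. ] turn [ 1.8 -2.5 -0.8]
-> (-30, 0, 90, 55) shift [-42.9   7.2  42.7] turn [ 1.8 -2.5 -0.8]
```

Call:
move_arm:
  motion:
    - [-10, 3, -4, 0, 0, 0, 1]
    - [-20, 5, 0, 1, -1, 0, 1]
    - [-27, 7, 10, 1, -2, -1, 1]
    - [-36, 7, 28, 2, -2, -1, 1]
    - [-42, 7, 42, 2, -2, -1, 1]

```text
clock: 6.48
tool_pos: [0.6363, 0.1083, 0.0818]
eef_rot: [-0.182, 0.866, 0.077, 0.459]
contact_force: [-0.6, 0.3, -0.8]
opening: 0.006
finger_force: 0.3
```

```bash
python3 -c "
from tgt import *
show();to(-30,0,92,55);to(-7,0,125,55);to(14,0,147,55);to(42,0,162,55)"
```

```text
t 6.47 warmer mm [-24.7  -2.1 103.4] toolz [ 0.82 -0.01 -0.57] F [-0.5  0.5 -0.8] open 0.005679915367180127
-> (-30, 0, 92, 55) shift [12.6  3.   2.1] turn [-0.7  0.4  1.9]
-> (-7, 0, 125, 55) shift [-27.6   1.7   2.3] turn [-0.7  0.4  1.9]
-> (14, 0, 147, 55) shift [-57.6   0.8   7.1] turn [-0.7  0.4  1.9]
-> (42, 0, 162, 55) shift [-85.9   0.   21.7] turn [-0.7  0.4  1.9]
```

Call:
move_arm:
  motion:
    - [-10, 1, 0, 0, 0, 0, 1]
    - [-20, 1, 1, 0, 0, 1, 1]
    - [-30, 1, 2, 0, 0, 1, 1]
    - [-44, 1, 4, 0, 0, 1, 1]
    - [-57, 1, 7, 0, 0, 1, 1]

```text
clock: 7.1
tool_pos: [0.669, 0.1244, 0.1219]
eef_rot: [-0.171, 0.869, 0.083, 0.456]
contact_force: [-0.4, -0.5, -1.8]
opening: 0.006
finger_force: 0.4
```

```bash
python3 -c "
from lid import *
show();lid();to(14,0,147,55);to(42,0,162,55);to(70,0,168,55);to(89,0,168,55)
b=snap('scene');cv2.imwrite('pics/c4.png',cv2.resize(b['frame'][90:270,240:480],(720,540))[...,::-1])"
```

```text
t 7.1 warmer mm [ 11.8   0.3 143.5] toolz [ 0.82 -0.01 -0.57] F [-0.6 -0.3 -1.8] open 0.006064914261839704
scene -60 278 [177. 218. 221.] | scene -40 436 [181. 211. 218.] | scene -20 359 [156. 175. 212.] | scene 0 339 [148. 171. 179.] | scene 20 637 [155. 167. 179.] | scene 40 585 [124. 138. 151.] | scene 60 529 [ 93. 107. 121.] | scene 80 288 [67. 80. 91.] | 
top -60 305 [217. 221. 224.] | top -40 521 [208. 214. 221.] | top -20 199 [172. 211. 216.] | top 0 366 [160. 174. 180.] | top 20 543 [159. 176. 182.] | top 40 345 [126. 142. 156.] | top 60 299 [ 93. 109. 123.] | top 80 104 [76. 83. 91.] | 
-> (14, 0, 147, 55) shift [-2.2  0.3 -0.2] turn [-0.7  0.4  0.4]
-> (42, 0, 162, 55) shift [-30.4   0.3  14.3] turn [-0.7  0.4  0.4]
-> (70, 0, 168, 55) shift [-51.2   0.4  33.9] turn [-0.7  0.4  0.4]
-> (89, 0, 168, 55) shift [-62.    0.5  49.6] turn [-0.7  0.4  0.4]
```

View pics/c4.png

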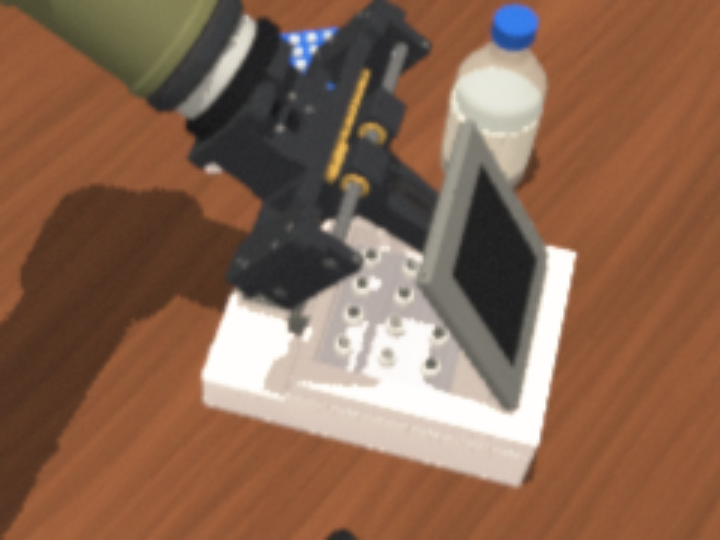

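The lid, with its front edge at about (440,200), is up near 1.0 rad. The finger is behind its inner face, and the tubes show at (390,300). I'll keep pushing over.

Call:
move_arm:
  motion:
    - [-15, 0, 7, 0, 0, 0, 1]
    - [-30, 0, 14, 0, 0, 0, 1]
    - [-40, 0, 24, 0, 0, 0, 1]
    - [-51, 0, 34, 0, 0, 0, 1]
    - [-62, 0, 50, 0, 0, 0, 1]

```text
clock: 7.88
tool_pos: [0.7389, 0.1531, 0.1427]
eef_rot: [-0.172, 0.87, 0.083, 0.455]
contact_force: [0.2, -0.3, 0.2]
opening: 0.005
finger_force: 0.2
```

```bash
python3 -c "
from lid import *
show();lid();to(89,0,168,55);to(105,0,166,55)"
```

```text
t 7.88 warmer mm [ 87.3   0.5 164.4] toolz [ 0.82 -0.01 -0.57] F [ 0.  -0.4  0.2] open 0.0049814922270139846
scene -60 76 [ 75. 224. 238.] | scene -40 86 [224. 233. 239.] | scene -20 146 [207. 226. 238.] | scene 0 224 [208. 223. 238.] | scene 20 286 [208. 237. 240.] | scene 40 526 [185. 232. 239.] | scene 60 286 [173. 192. 229.] | scene 80 662 [ 74. 125. 185.] | scene 100 726 [148. 185. 194.] | 
top -40 8 [233. 237. 239.] | top 0 230 [205. 210. 233.] | top 20 316 [191. 237. 240.] | top 40 529 [227. 233. 239.] | top 60 115 [189. 196. 233.] | top 80 389 [ 82. 125. 188.] | top 100 1532 [136. 173. 193.] | top 120 77 [190. 191. 193.] | 
-> (89, 0, 168, 55) shift [-2.6  0.5 -1.3] turn [-0.7  0.3  0.3]
-> (105, 0, 166, 55) shift [-10.1   0.6  12.9] turn [-0.7  0.3  0.3]
```

The edge now reads (120,190), so the lid appears to be at its stop. I'll retract and check.

Call:
move_arm:
  motion:
    - [2, 0, -25, 0, 0, 0, 1]
    - [0, 0, -55, 0, 0, 0, 1]
    - [-10, 0, -90, 0, 0, 0, 1]
    - [-20, 0, -125, 0, 0, 0, 1]
    - [-30, 0, -160, 0, 0, 0, 1]

```text
clock: 8.6
tool_pos: [0.6307, 0.1111, 0.2591]
eef_rot: [-0.172, 0.87, 0.084, 0.455]
contact_force: [1.0, -0.3, 1.2]
opening: 0.003
finger_force: 0.0
```

Call:
move_arm:
  motion:
    - [0, 0, 0, 0, 0, 0, 1]
    - [0, 0, 0, 0, 0, 0, 1]
    - [0, 0, 0, 0, 0, 0, 1]

```text
clock: 8.98
tool_pos: [0.6328, 0.1115, 0.2577]
eef_rot: [-0.171, 0.87, 0.084, 0.455]
contact_force: [-1.3, 0.8, -1.4]
opening: 0.006
finger_force: 0.0
```

```bash
python3 -c "
from lid import *
show()
s=snap('top');L=(cloud(s)-O)@W*1000
k=(abs(L[...,1])<58)&(L[...,0]>70)&(L[...,0]<145)&(L[...,2]>85)&(L[...,2]<200)
l=L[k];print(len(l),'lid angle est from points',np.percentile(np.arctan2(l[:,2]-63,78-l[:,0]),[5,50,95]).round(2),l.max(0).round())
b=snap('scene');cv2.imwrite('pics/c5.png',b['frame'][...,::-1])"
```

```text
t 8.97 warmer mm [-26.6   2.  279.5] toolz [ 0.82 -0.01 -0.57] F [-1.   1.2 -1.4] open 0.00632304725681044
3041 lid angle est from points [1.81 1.87 1.91] [128.  58. 191.]
```

View pics/c5.png

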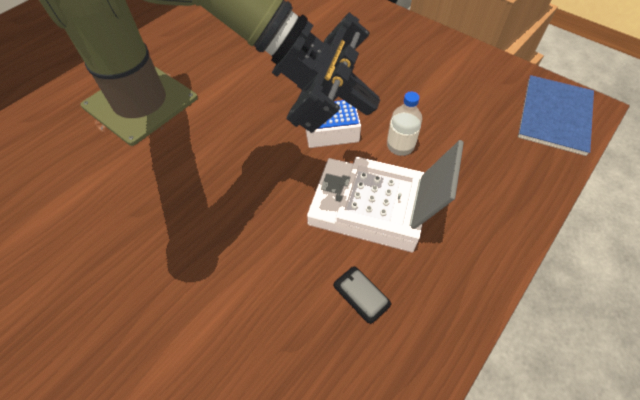

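The lid at (437,185) leans fully back and the tubes at (375,193) are exposed. The bottle, tip box and mouse haven't moved, and the arm is clear.

```bash
python3 -c "
from h import *
print(finish_job())"
```

```text
the job is handed in; nothing more can be done
None
```

The tube warmer is open: I pressed the release tab, the lid sprang ajar, and I pushed it over to about 1.9 rad against its back stop. The bottle, tip box and mouse are where they were, the arm is clear of everything, and I handed the job in at about 9 s on the robot's clock.

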